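# Hang the reading magnifier in its ring stand

## Robot

A 7-joint arm with a two-finger parallel gripper is mounted at the origin on the work surface. World frame = base frame: x ahead of the robot, y to its left, z up, the work surface at z = 0. Lengths are in m, angles in rad, forces in N, time in s.
With the tool pointing down it reaches from about 0.4 to 0.85 m from the base axis. Payload 10.4 kg.
Tool frame: the origin (TCP) lies midway between the tips of the shut fingers; the grasp point (between the pads) lies r.grip_point_offset behind it (r.grip_point_offset is the distance from the TCP to the grasp point, in m); x points along the fingers, y is the direction in which the jaws open and shut, and the axes are right-handed (so a half turn about x gives the same grasp; the last joint's range is limited). The gripper opens to 85 mm and grips with 20 to 120 N. Pads are 22 mm wide; open, the fingers measure 114 mm over their backs; the gripper's body (76 mm by 85 mm) begins 54 mm behind the grasp point. The pads swing forward as they close: fully open they stand 13 mm farther back than shut.
Start: joints at [1.087, 0.332, -0.065, 1.46, 0.022, 1.35, -0.088], TCP at [0.278, -0.56, 0.205] pointing down, gripper open.
Joint ranges: [-2.6, 2.6], [-0.5, 2.12], [-1.47, 1.34], [0.16, 2.42], [-1.27, 4.41], [0.06, 2.06], [-2.6, 2.6]. Speed limits (rad/s): [2.22, 2.22, 2.79, 2.79, 3.14, 3.14, 3.14].

## Interface

Orientations are given as a unit quaternion [w, x, y, z].
In Python, from cell import monitor, optics, order, r gives the robot as it stands.
- The arm moves only by the shell command python3 -m creep 'ROWS'. ROWS is JSON, a list of rows, each an object of numbers: "x", "y", "z": the shift along the tool's x, y, z in mm; "roll": the turn about the tool's x in rad; "claw": the closure in counts, from 0 (fully open) to 255 (shut). In form: [{"x": .., "y": .., "z": .., "roll": .., "claw": ..}, ...]. A call has 1 to 5 rows; each row is the pose to reach, as a shift and turn from the pose commanded when the call began, along the tool's axes at that moment; what a row does not reach only later rows make up. A row lasts 1/10 s, in which the tool goes at most 50 mm and 8.59 degrees, less where a joint would pass 70% of its speed; a pose out of reach is approached as far as the arm can. A call with a gripper value outside its range is refused whole. The fingers move at their own pace and stop on an object; the grip force is fixed at half the most. Time passes only in rows, so rows that repeat a pose let the fingers close. It gives the time, the measured TCP pose, the force and the opening at its end, in the units of the state.
- monitor.observe(): the state, without advancing time (a new reading comes with each control period).
- optics.camera(name): name is "scene" or "side" or "wrist"; returns a dict with "color" (480x640x3 uint8, red, green, blue), "range_z" (480x640 float32, m along the optical axis (not along the pixel's ray), 0 where there is no reading), "fx", "fy", "cx", "cy" (pixels), "extrinsics" (4x4, takes a point from camera to world coordinates); the wrist camera has in their place "mount" (4x4, takes a point from camera to tool coordinates, whose origin is the TCP and whose axes are the tool frame's). Camera axes: x right, y down, z forward; pixel columns grow to the right and rows downward; lengths in m; the calibration is good to about 2 mm. A picture is of the moment at which its call begins: read the wrist's pose just before it.
- order.close_job(): hands the job in, once; it reports no verdict.
The state is a dict: "time_s": time; "q": joint angles; "qd": joint speeds; "effort": joint torques, N m; "ee_pos": TCP position; "tool_rot": TCP orientation; "force": force on the tool from outside, world axes, zero at the start; "moment": the same for the moment, N m; "opening": opening from 0.0 (shut) to 1.0 (fully open).
Only numpy, scipy, OpenCV 4.12 (cv2) and the standard library are available. Lean on these libraries where they do the work, as an engineer would, in place of code of your own. Each camera call takes 0.05 s, during which the arm holds its last target.

## Task

The hand magnifier has been left standing in the pen well of the desk caddy. Lift it out and hang it in the ring stand that its handle fits: lower it handle-first through the wide ring until its round head catches on the ring, without letting it fall, then let go so that it hangs upright. Do not knock the other things on the shelf about.

Things in the scene. Friction and masses are not known exactly. Their poses are not given: they have to be found in the camera images.
- magnifier_head (a point): Centre of the head of the loose hand magnifier (110 to 180 g): a lens in a black rim, an upright disc 66 mm in diameter, 12 mm thick, with flat faces, good to pinch across its thickness from above. x = lens axis (across the thickness, level), z = up along the handle. At the start it stands loosely in the caddy's well, leaning at most 6 degrees, yaw within 35 degrees of the caddy's.
- magnifier_tip (a point): Lower end of the magnifier's handle, on its axis, 125 mm below the head's centre; same axes. The handle is aluminium, straight, round, 22 mm in diameter, narrowing to 14 mm at the head and at this end; it is the heavier half.
- wide_stand: Fixed steel ring stand for the magnifier. Origin on the table straight below the ring's axis. Level ring, bore 38 mm, outside 54 mm, 14 mm high, its top 135 mm above the table; nothing rises above it. Its 14 mm post stands 58 mm along this body's +x. Base plate 110 x 90 x 12 mm.
- wide_stand_mouth (a point): Centre of the wide ring's bore at its top face, 135 mm above the table. With the magnifier hung, the head's centre is about 28 mm above this point.
- narrow_stand: Fixed ring stand of the same build and height but with a ring of only 16 mm bore (32 mm outside), too narrow for the handle; leave it. It may stand on any side of the other.
- caddy: Fixed mahogany desk caddy, 130 x 66 mm. Origin on the table under the centre of its square pen well (26 mm wide, top 70 mm and floor 10 mm above the table), in a block 46 mm by 66 mm; a low tray (30 mm high) extends along the body's +x to 95 mm.
- tankard: Pewter tankard, 90 mm across, 110 mm high, standing (bystander); origin at the centre of its underside.
- frame: Small gilt picture frame, 110 x 140 mm, standing (bystander); origin at the middle of its lower edge.
- opera_glasses: Mother-of-pearl opera glasses standing on their large ends, 106 x 48 mm, 71 mm high (bystander); origin at the centre of their underside.
- sovereigns: Clear acrylic holder with gold coins, 60 x 120 mm, 62 mm high (bystander); origin at the centre of its underside.
- opener: Letter opener lying flat, 180 mm long along its y axis, 10 mm high (bystander); origin at its middle on the table.
Mind the look-alikes: they are no part of the job. What is shaped like the wide_stand but blue, pink or turquoise is not meant.

How it is judged:
At the end, for the whole second after the job is handed in: The magnifier hangs at rest in the wide ring: handle down through it (end of the handle within 35 mm of the ring's axis), head caught on the ring (centre of the head 20 to 34 mm above the ring's top and within 14 mm of its axis), leaning less than 20 degrees, released (horizontal distance between magnifier_head and wide_stand_mouth below 0.014 m and horizontal distance between magnifier_tip and wide_stand_mouth below 0.035 m and z of magnifier_head in the frame of wide_stand_mouth between 0.02 and 0.034 m and angle between magnifier_head's own z axis and vertical below 0.35 rad and linear speed of magnifier below 0.03 m/s); the robot touches nothing.
It fails at once if the magnifier is let fall (free of the fingers and moving faster than 0.75 m/s, a fall of about 30 mm) (contact force between the fingers and magnifier below 0.05 N and linear speed of magnifier above 0.75 m/s).
It fails at once if a bystander is moved by more than 30 mm (distance of any of tankard, frame, opera_glasses, sovereigns, opener from where it was at the start of the episode above 0.03 m).
It fails at once if the tankard, the frame or the opera glasses are tipped over (angle between any of tankard, frame, opera_glasses's own z axis and vertical above 0.5 rad).
It also fails if it takes over 40 s, if anything falls off the work surface, if the arm or the gripper's body presses on something with over 40 N, if the wrist force passes 120 N, or if a joint passes its speed limit or range.

## Working session

There is one attempt and no reset: what is moved stays moved. The work goes in short steps, Python scripts to look and compute and a shell command to move; the robot and the scene stay as the last step left them, time stands still between calls to the robot, and variables do not carry over. Pictures are saved under pics/ and viewed, and the job is handed in when it is done.

```bash
ls; mkdir -p pics; python3 - <<'E'
from cell import monitor, optics, r
import cv2, numpy as np, pickle
s=monitor.observe(); print(s['time_s'],s['ee_pos'],s['tool_rot'],s['opening'],r.grip_point_offset)
for n in ("scene","side","wrist"):
    c=optics.camera(n); pickle.dump((s,c),open(f'{n}0.pkl','wb'))
    cv2.imwrite(f'pics/{n}0.png',c['color'][:,:,::-1])
    print(n,c['fx'],c['cx'],c['cy'],np.round(c.get('extrinsics',c.get('mount')),3).tolist())
E
```

```text
pics
0.0 [ 0.2777296  -0.55941539  0.20429642] [-0.16099882 -0.68827412 -0.16200141  0.68855912] 0.9997836901531298 0.0187
scene 555.4105182063295 320.594990774491 248.41358586528918 [[-0.356, 0.571, -0.74, 1.422], [0.934, 0.199, -0.296, 0.348], [-0.021, -0.797, -0.604, 0.823], [0.0, 0.0, 0.0, 1.0]]
side 558.6844491153846 322.4907595067467 236.55821070912373 [[-0.789, -0.429, 0.439, -0.037], [-0.614, 0.565, -0.551, 0.719], [-0.012, -0.704, -0.71, 1.047], [0.0, 0.0, 0.0, 1.0]]
wrist 373.813090784232 318.77935583277457 239.92177928574952 [[0.0, -0.286, 0.958, -0.169], [1.0, -0.0, -0.0, 0.0], [0.0, 0.958, 0.286, -0.073], [0.0, 0.0, 0.0, 1.0]]
```

View pics/scene0.png

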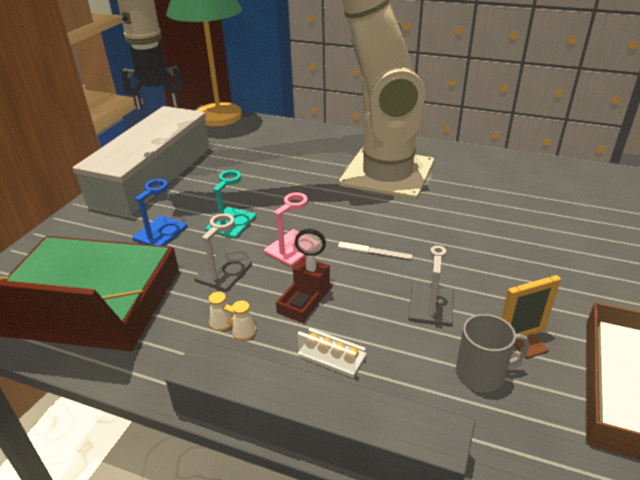

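View pics/side0.png

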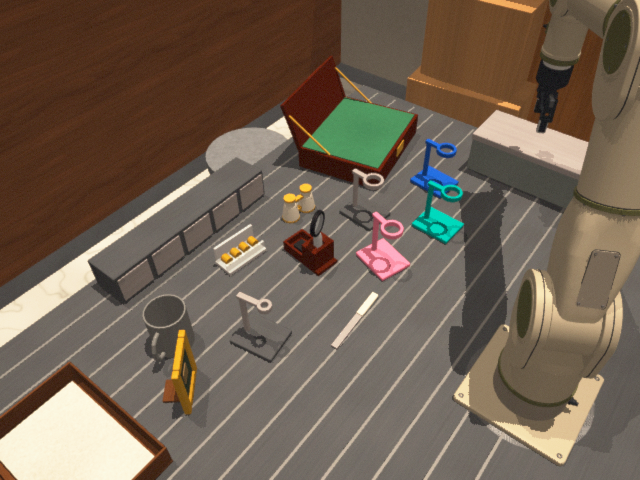

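View pics/wrist0.png

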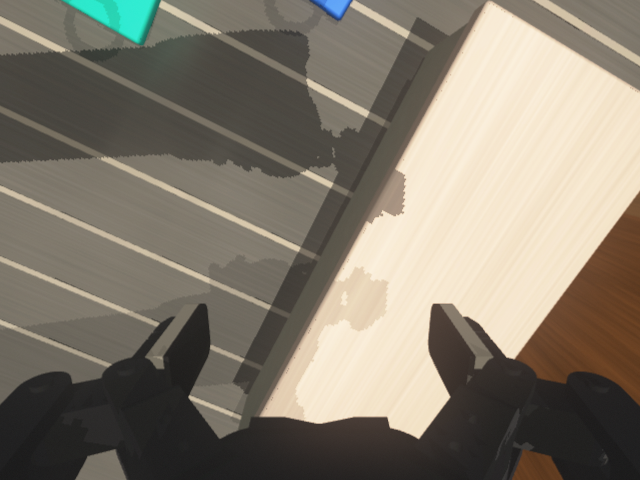

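The scene view has the magnifier head at (310,242) in the caddy. The steel stands have rings at (222,222), which looks wide, and (437,252), which looks narrow. In the side view the head is at (317,223) and the steel rings are at (373,180) and (260,304). The wrist view shows only the bench block. Next I'll measure from enlarged crops and the depth data.

```bash
cat > h.py <<'E'
import numpy as np, cv2, pickle
def cloud(c,T=None):
    T=c['extrinsics'] if T is None else T
    z=c['range_z']; v,u=np.mgrid[:480,:640]
    P=np.stack([(u-c['cx'])/c['fx']*z,(v-c['cy'])/c['fy']*z,z],-1)
    W=P@T[:3,:3].T+T[:3,3]; W[z==0]=np.nan
    return W
def proj(c,p,T=None):
    T=c['extrinsics'] if T is None else T
    q=(np.asarray(p)-T[:3,3])@T[:3,:3]
    return np.array([c['cx']+c['fx']*q[...,0]/q[...,2],c['cy']+c['fy']*q[...,1]/q[...,2]]).T
def rayplane(c,uv,z,T=None):
    T=c['extrinsics'] if T is None else T
    d=T[:3,:3]@np.array([(uv[0]-c['cx'])/c['fx'],(uv[1]-c['cy'])/c['fy'],1]); o=T[:3,3]
    return o+d*(z-o[2])/d[2]
def twoview(c1,u1,c2,u2):
    A=np.zeros((3,3));b=np.zeros(3);L=[]
    for c,u in((c1,u1),(c2,u2)):
        T=c['extrinsics'];d=T[:3,:3]@np.array([(u[0]-c['cx'])/c['fx'],(u[1]-c['cy'])/c['fy'],1]);d/=np.linalg.norm(d)
        M=np.eye(3)-np.outer(d,d);A+=M;b+=M@T[:3,3];L.append((M,T[:3,3]))
    p=np.linalg.solve(A,b); return p,[np.linalg.norm(M@(p-o)) for M,o in L]
def Rq(q):
    from scipy.spatial.transform import Rotation as R
    return R.from_quat([q[1],q[2],q[3],q[0]]).as_matrix()
E
python3 - <<'E'
from h import *
for n,(x,y,w,h) in (("scene",(190,190,160,120)),("side",(270,150,160,120))):
    s,c=pickle.load(open(n+'0.pkl','rb')); W=cloud(c)
    im=c['color'][y:y+h,x:x+w,::-1]
    cv2.imwrite(f'pics/{n}crop.png',cv2.resize(im,None,fx=5,fy=5,interpolation=cv2.INTER_CUBIC))
    m=(W[...,2]>0.125)&(W[...,2]<0.145)
    rr={'scene':((222,222),(437,252)),'side':((373,180),(260,304))}[n]
    for u,v in rr:
        k=np.zeros_like(m);k[v-25:v+25,u-30:u+30]=1;k&=m
        vv,uu=np.where(k); p=W[k]
        (cx,cy),rad=cv2.minEnclosingCircle(p[:,:2].astype(np.float32))
        print(n,(u,v),k.sum(),p.mean(0),p.min(0),p.max(0))
    u,v={'scene':(310,242),'side':(317,223)}[n]
    k=np.zeros_like(m);k[v-35:v+40,u-22:u+22]=1;k&=W[...,2]>.12
    print('head',k.sum(),W[k].mean(0),W[k].min(0),W[k].max(0))
E
```

```text
scene (222, 222) 395 [ 0.57258898 -0.23151972  0.13273685] [ 0.53017529 -0.25911502  0.12503486] [ 0.62578603 -0.20434267  0.13984314]
scene (437, 252) 299 [0.52952242 0.24078763 0.13314394] [0.49140534 0.22181083 0.12530141] [0.57697791 0.25413005 0.13916655]
head 607 [ 0.56460154 -0.02157326  0.14390707] [ 0.43059834 -0.11606507  0.12006305] [0.58382088 0.01496177 0.17071283]
side (373, 180) 262 [ 0.56253557 -0.23018623  0.1310394 ] [ 0.5235069  -0.25877306  0.12500331] [ 0.62014187 -0.20206591  0.13798227]
side (260, 304) 312 [0.52271381 0.2427507  0.1312099 ] [0.4865513  0.2229889  0.12509739] [0.56865725 0.25557389 0.13763002]
head 240 [ 0.56178302 -0.01065809  0.14632974] [ 0.55169299 -0.04926182  0.1201884 ] [0.573096   0.01606277 0.16963536]
```

View pics/scenecrop.png

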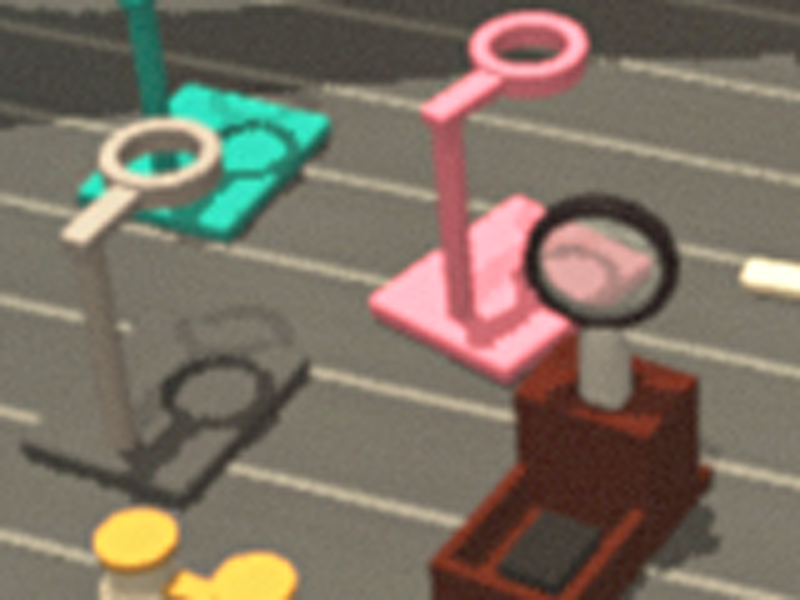

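View pics/sidecrop.png

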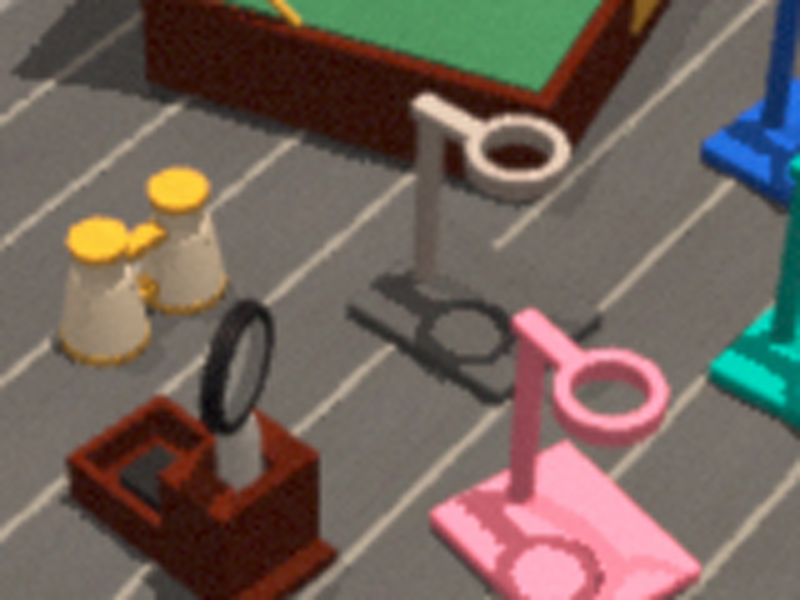

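```bash
python3 - <<'E'
from h import *
_,a=pickle.load(open('scene0.pkl','rb'));_,b=pickle.load(open('side0.pkl','rb'))
print('head',twoview(a,(310.4,242),b,(317.6,223.2)))
print('ring',twoview(a,(221.8,221),b,(373.6,179.8)), rayplane(a,(221.8,221),.135),rayplane(b,(373.6,179.8),.135))
# narrow + post end, for stand +x
print('narrow',rayplane(a,(437,252),.135),rayplane(b,(263,304),.135))
print('post',rayplane(a,(190+85/5,190+225/5),.135), rayplane(b,(270+430/5,150+105/5),.135))
for n,c,(x0,x1,y0,y1) in(('s',a,(290,330,222,262)),('d',b,(300,330,205,245))):
    W=cloud(c);m=np.zeros((480,640),bool);m[y0:y1,x0:x1]=1
    m&=(c['color'].max(-1)<75)&(np.linalg.norm(W[...,:2]-[.56,-.015],axis=-1)<.06)&(W[...,2]>.09)&(W[...,2]<.2)
    p=W[m];ct=p.mean(0);u,s,v=np.linalg.svd(p-ct);print(n,m.sum(),ct,s/np.sqrt(len(p)),'normal',v[2],p.min(0),p.max(0))
    e=cv2.fitEllipse(np.argwhere(m)[:,::-1].astype(np.float32)[cv2.convexHull(np.argwhere(m)[:,::-1].astype(np.int32),returnPoints=False).ravel()]);print(e)
# caddy mask edges
W=cloud(a);C=a['color'].astype(int)
k=(W[...,2]>.064)&(W[...,2]<.076)&(abs(W[...,0]-.57)<.09)&(abs(W[...,1]+.02)<.09)&(C[...,0]>C[...,1]*1.6)
print('caddytop',k.sum(),W[k].mean(0)); print(cv2.minAreaRect(W[k][:,:2].astype(np.float32)*1000))
k=(W[...,2]>.004)&(W[...,2]<.09)&(abs(W[...,0]-.6)<.13)&(abs(W[...,1]+.02)<.09)&(C[...,0]>C[...,1]*1.6)
print(cv2.minAreaRect(W[k][:,:2].astype(np.float32)*1000))
W=cloud(b);C=b['color'].astype(int)
k=(W[...,2]>.064)&(W[...,2]<.076)&(abs(W[...,0]-.57)<.09)&(abs(W[...,1]+.02)<.09)&(C[...,0]>C[...,1]*1.6)
print('caddytop b',k.sum(),W[k].mean(0)); print(cv2.minAreaRect(W[k][:,:2].astype(np.float32)*1000))
E
```

```text
head (array([ 0.5643943 , -0.01787158,  0.13398279]), [np.float64(0.00012031955350009291), np.float64(0.00012031955350020593)])
ring (array([ 0.55195451, -0.2348426 ,  0.13011988]), [np.float64(0.0002858543591475848), np.float64(0.000285854359147629)]) [ 0.55781291 -0.23110886  0.135     ] [ 0.54871624 -0.22935895  0.135     ]
narrow [0.51303796 0.23706628 0.135     ] [0.50485383 0.23923682 0.135     ]
post [ 0.61517949 -0.23520503  0.135     ] [ 0.60537146 -0.23151789  0.135     ]
s 205 [ 0.57219115 -0.01257625  0.14566511] [0.02026437 0.0198873  0.00246755] normal [0.9633445  0.26623326 0.03297305] [ 0.55982432 -0.04597317  0.10691592] [0.58382088 0.01496177 0.17058312]
((309.9959716796875, 241.87294006347656), (25.645706176757812, 30.318798065185547), 104.1451187133789)
d 187 [ 0.56145652 -0.00837688  0.14448539] [0.01978568 0.01880688 0.00302869] normal [-0.97892736 -0.19481041  0.0612383 ] [ 0.55169299 -0.04926182  0.10384323] [0.573096   0.01606277 0.16963536]
((316.75689697265625, 223.02281188964844), (12.543314933776855, 28.33640480041504), 16.72309684753418)
caddytop 359 [ 0.57604275 -0.01415881  0.07051954]
((571.7455444335938, -17.260757446289062), (67.88581848144531, 50.49393844604492), 82.08216857910156)
((563.8157348632812, -32.52622985839844), (221.64564514160156, 110.68080139160156), 16.656808853149414)
caddytop b 272 [ 0.56292184 -0.01191811  0.06849426]
((566.3971557617188, -17.346271514892578), (70.00416564941406, 50.22005844116211), 79.90560913085938)
```

```bash
cat > st.py <<'E'
from h import *
from cell import monitor,optics
def delta(target,yawdir=None):
    s=monitor.observe();R=Rq(s['tool_rot']);p=np.array(s['ee_pos'])
    print('t',round(s['time_s'],2),'p',p.round(4),'q',np.round(s['q'],2),'F',np.round(s['force'],1),'open',round(s['opening'],3))
    print('toolx',R[:,0].round(3),'tooly',R[:,1].round(3))
    print('shift mm',((np.array(target)-p)@R*1000).round(1))
    if yawdir is not None:
        d=R.T@np.append(yawdir,0)
        a=np.arctan2(d[2],d[1]);a=(a+np.pi/2)%np.pi-np.pi/2
        print('roll',a.round(4))
def wrist(name):
    s=monitor.observe();c=optics.camera('wrist')
    T=np.eye(4);T[:3,:3]=Rq(s['tool_rot']);T[:3,3]=s['ee_pos'];T=T@c['mount']
    pickle.dump((s,c,T),open(name+'.pkl','wb'));cv2.imwrite(f'pics/{name}.png',c['color'][:,:,::-1])
    return s,c,T
E
python3 - <<'E'
from st import *
delta((.564,-.018,.26),(.972,.23))
_,a=pickle.load(open('scene0.pkl','rb'))
for n,p in(('pink',(295,200)),('turq',(230,177)),('blue',(156,186))):print(n,rayplane(a,p,.135), cloud(a)[p[1]-6:p[1]+7,p[0]-12:p[0]+13,2].max())
E
```

```text
t 0.15 p [ 0.2778 -0.5595  0.2045] q [ 1.09  0.33 -0.06  1.46  0.02  1.35 -0.09] F [ 0.2 -0.2  0.2] open 0.998
toolx [-0.001  0.001 -1.   ] tooly [ 0.445 -0.896 -0.001]
shift mm [ -55.1 -357.8 -497.2]
roll -1.3423
pink [ 0.42521004 -0.11166747  0.135     ] nan
turq [ 0.37912916 -0.30685325  0.135     ] 0.1412450215340656
blue [ 0.47657274 -0.45806868  0.135     ] nan
```

```bash
python3 -m creep '[{"x":-14,"y":-27,"z":-37,"roll":-0.13},{"x":-28,"y":-54,"z":-74,"roll":-0.26},{"x":-42,"y":-81,"z":-111,"roll":-0.39},{"x":-56,"y":-108,"z":-148,"roll":-0.52},{"x":-60,"y":-135,"z":-185,"roll":-0.65}]'; python3 -c "
from st import *
delta((.564,-.018,.28),(.972,.23))"
```

```text
t 0.15 p [ 0.2778 -0.5595  0.2045] q [ 1.09  0.33 -0.06  1.46  0.02  1.35 -0.09] F [ 0.2 -0.2  0.2] open 0.998
toolx [-0.001  0.001 -1.   ] tooly [ 0.445 -0.896 -0.001]
shift mm [ -75.1 -357.8 -497.2]
roll -1.3423schema error: expected keys x, y, z, roll, claw
```

```bash
python3 -m creep '[{"x":-14,"y":-27,"z":-37,"roll":-0.13,"claw":80},{"x":-28,"y":-54,"z":-74,"roll":-0.26,"claw":80},{"x":-42,"y":-81,"z":-111,"roll":-0.39,"claw":80},{"x":-56,"y":-108,"z":-148,"roll":-0.52,"claw":80},{"x":-60,"y":-135,"z":-185,"roll":-0.65,"claw":80}]'; python3 -c "
from st import *
delta((.564,-.018,.28),(.972,.23))"
```

```text
time_s: 0.65
ee_pos: [0.3845, -0.3552, 0.2666]
tool_rot: [0.375, 0.6, 0.374, -0.6]
force: [0.4, -0.1, 1.0]
opening: 0.686
t 0.65 p [ 0.3845 -0.3552  0.2666] q [ 0.91  0.09 -0.28  1.62  0.03  1.43  0.18] F [ 0.4 -0.1  1. ] open 0.686
toolx [ 0.001 -0.002 -1.   ] tooly [ 0.898 -0.439  0.002]
shift mm [ -13.7   13.2 -381.7]
roll -0.687
```

```bash
python3 -m creep '[{"x":-3,"y":2,"z":-45,"roll":-0.13,"claw":80},{"x":-6,"y":4,"z":-90,"roll":-0.26,"claw":80},{"x":-9,"y":6,"z":-135,"roll":-0.39,"claw":80},{"x":-12,"y":8,"z":-180,"roll":-0.52,"claw":80},{"x":-14,"y":10,"z":-225,"roll":-0.65,"claw":80}]'; python3 -c "
from st import *
delta((.564,-.018,.28),(.972,.23))"
```

```text
time_s: 1.15
ee_pos: [0.4929, -0.1578, 0.2793]
tool_rot: [0.546, 0.449, 0.546, -0.449]
force: [1.1, -0.9, -0.5]
opening: 0.691
t 1.15 p [ 0.4929 -0.1578  0.2793] q [ 0.69  0.09 -0.5   1.6   0.05  1.46  0.38] F [ 1.1 -0.9 -0.5] open 0.691
toolx [ 0. -0. -1.] tooly [0.981 0.194 0.   ]
shift mm [  -0.7   96.8 -123.4]
roll -0.0372
```

```bash
python3 -m creep '[{"x":0,"y":30,"z":-38,"roll":-0.04,"claw":80},{"x":0,"y":60,"z":-76,"roll":-0.04,"claw":80},{"x":0,"y":90,"z":-114,"roll":-0.04,"claw":80},{"x":0,"y":97,"z":-123,"roll":-0.04,"claw":80},{"x":0,"y":97,"z":-123,"roll":-0.04,"claw":80}]'; python3 -c "
from st import *
delta((.564,-.018,.28),(.972,.23))
wrist('w1')"
```

```text
time_s: 1.65
ee_pos: [0.5647, -0.0179, 0.2786]
tool_rot: [0.555, 0.438, 0.555, -0.438]
force: [0.6, -0.1, -0.4]
opening: 0.686
t 1.65 p [ 0.5647 -0.0179  0.2786] q [ 0.47  0.22 -0.62  1.48  0.13  1.48  0.09] F [ 0.6 -0.1 -0.4] open 0.686
toolx [-0.001  0.001 -1.   ] tooly [ 0.973  0.232 -0.001]
shift mm [-1.4 -0.7 -0. ]
roll 0.0019
```

View pics/w1.png

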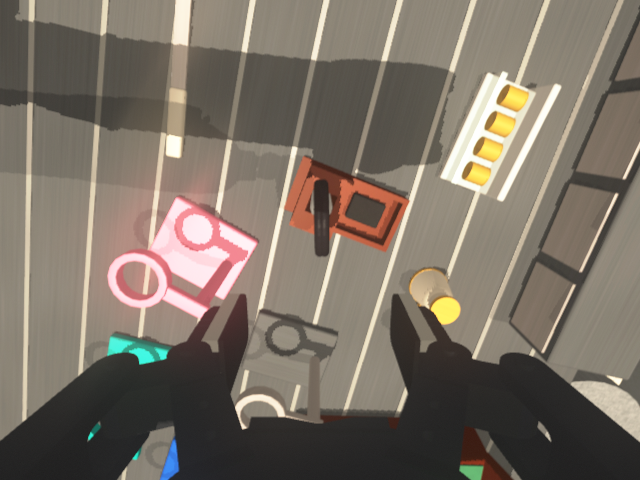

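The wrist view shows the magnifier's rim edge-on at about (321,217), running almost straight up the picture, so its lens axis is nearly along the jaws. The wide ring is just visible at (262,410).

```bash
python3 - <<'E'
from st import *
s,c,T=pickle.load(open('w1.pkl','rb'));W=cloud(c,T)
C=c['color'].astype(int)
m=np.zeros((480,640),bool);m[170:265,300:345]=1
m&=(W[...,2]>.10)&(W[...,2]<.2)&(C.max(-1)<110)
p=W[m];print(m.sum(),p.mean(0),p.min(0),p.max(0))
R=Rq(s['tool_rot'])
t=p[p[:,2]>.15];ct=t.mean(0);u,S,v=np.linalg.svd(t[:,:2]-ct[:2]);print(len(t),ct,S/np.sqrt(len(t)),v)
for lo in(.11,.125,.14,.15,.16):
    q=p[(p[:,2]>lo)&(p[:,2]<lo+.012)]
    if len(q):
        l=(q-np.array(s['ee_pos']))@R; print(lo,len(q),'tool y',l[:,1].min(),l[:,1].max(),np.median(l[:,1]),'z',l[:,2].min(),l[:,2].max())
k=cv2.minAreaRect(np.argwhere(m)[:,::-1].astype(np.float32));print(k)
print('ray@.165',rayplane(c,(321,195),.16,T),rayplane(c,(321,217),.16,T))
# caddy
k=(W[...,2]>.062)&(W[...,2]<.078)&(C[...,0]>C[...,1]*1.6);k[:150]=0;k[255:]=0
print(k.sum(),cv2.minAreaRect(W[k][:,:2].astype(np.float32)*1000))
cv2.imwrite('pics/w1c.png',cv2.resize(c['color'][140:280,260:420,::-1],None,fx=5,fy=4.2*5/5,interpolation=cv2.INTER_CUBIC)[:600])
E
```

```text
1098 [ 0.56562702 -0.01116878  0.16066632] [ 0.55443206 -0.04733662  0.13342152] [0.57879571 0.01537614 0.16873034]
986 [ 0.56614423 -0.01337339  0.16244074] [0.01550442 0.00328033] [[ 0.24534639 -0.96943548]
 [-0.96943548 -0.24534639]]
0.125 7 tool y 0.0016096977585197552 0.006615271258500796 0.00411499548227819 z -0.032909844457631426 -0.0320983183528474
0.14 135 tool y -0.0032719520413233625 0.008291911295028055 0.002381631741655699 z -0.03231069217378687 0.030440218146318167
0.15 367 tool y -0.0032067806842446937 0.008291911295028055 0.002352873103126016 z -0.029471015406211748 0.028470472716841895
0.16 716 tool y -0.0032067806842446937 0.008608738808021718 0.0023374396222133774 z -0.02168687445849945 0.020745296545313652
((321.4999694824219, 216.49996948242188), (14.999998092651367, 76.99998474121094), 0.0)
ray@.165 [0.56151099 0.00527811 0.16      ] [ 0.56558444 -0.01168574  0.16      ]
1791 ((567.0916137695312, -17.084705352783203), (66.31171417236328, 46.16843032836914), 81.83995056152344)
```

View pics/w1c.png

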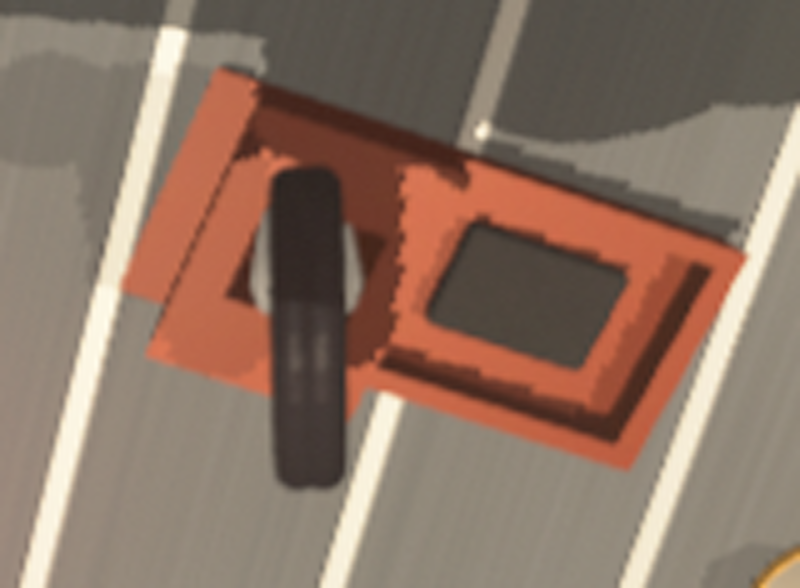

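```bash
python3 -m creep '[{"x":45,"y":2,"z":0,"roll":0,"claw":80},{"x":85,"y":2,"z":0,"roll":0,"claw":80},{"x":115,"y":2,"z":0,"roll":0,"claw":80},{"x":135,"y":2,"z":0,"roll":0,"claw":80},{"x":149,"y":2,"z":0,"roll":0,"claw":80}]' && python3 -m creep '[{"x":0,"y":0,"z":0,"roll":0,"claw":80},{"x":0,"y":0,"z":0,"roll":0,"claw":80}]'; python3 -c "
from st import *
delta((.5665,-.0175,.13))
wrist('w2')"
```

```text
time_s: 2.2
ee_pos: [0.5653, -0.0225, 0.1285]
tool_rot: [0.553, 0.44, 0.554, -0.441]
force: [1.1, -0.7, 1.5]
opening: 0.685
time_s: 2.4
ee_pos: [0.5668, -0.0208, 0.131]
tool_rot: [0.554, 0.44, 0.553, -0.44]
force: [-0.3, -0.5, 0.3]
opening: 0.685
t 2.4 p [ 0.5668 -0.0208  0.131 ] q [ 0.46  0.32 -0.6   1.69  0.19  1.19  0.04] F [-0.3 -0.5  0.3] open 0.685
toolx [ 0.001 -0.    -1.   ] tooly [0.974 0.227 0.001]
shift mm [ 1.   0.5 -3.3]
```

View pics/w2.png

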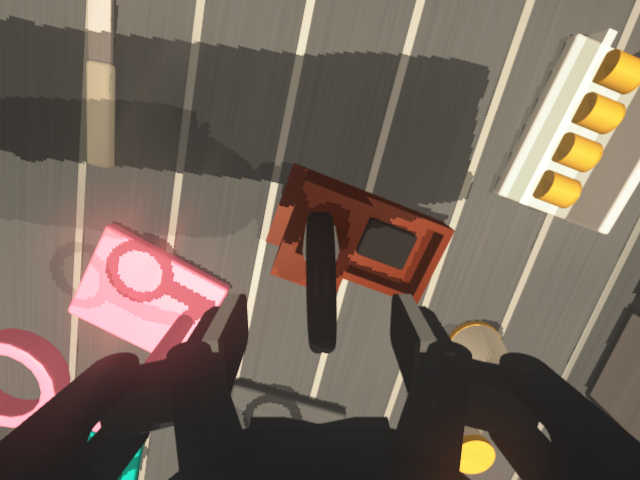

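The rim at (320,330) sits midway between the pads at (228,325) and (410,325). I'll shift 3 mm along the tool z and close.

```bash
python3 -m creep '[{"x":0,"y":0,"z":-3,"roll":0.0,"claw":80},{"x":0,"y":0,"z":-3,"roll":0,"claw":150},{"x":0,"y":0,"z":-3,"roll":0,"claw":200},{"x":0,"y":0,"z":-3,"roll":0,"claw":255},{"x":0,"y":0,"z":-3,"roll":0,"claw":255}]'; python3 -m creep '[{"x":0,"y":0,"z":0,"roll":0.0,"claw":255},{"x":0,"y":0,"z":0,"roll":0,"claw":255},{"x":0,"y":0,"z":0,"roll":0,"claw":255},{"x":0,"y":0,"z":0,"roll":0,"claw":255},{"x":0,"y":0,"z":0,"roll":0,"claw":255}]'; python3 -c "
from st import *
delta((.5665,-.0175,.13))
wrist('w3')"
```

```text
time_s: 2.95
ee_pos: [0.5661, -0.017, 0.1305]
tool_rot: [0.554, 0.439, 0.554, -0.439]
force: [0.7, -0.2, 2.6]
opening: 0.121
time_s: 3.45
ee_pos: [0.5661, -0.017, 0.1305]
tool_rot: [0.554, 0.439, 0.554, -0.439]
force: [-0.5, -0.1, 4.8]
opening: 0.113
t 3.45 p [ 0.5661 -0.017   0.1305] q [ 0.46  0.32 -0.6   1.69  0.19  1.19  0.04] F [-0.5 -0.1  4.8] open 0.113
toolx [ 0.001 -0.    -1.   ] tooly [0.974 0.228 0.001]
shift mm [0.5 0.3 0.6]
```

View pics/w3.png

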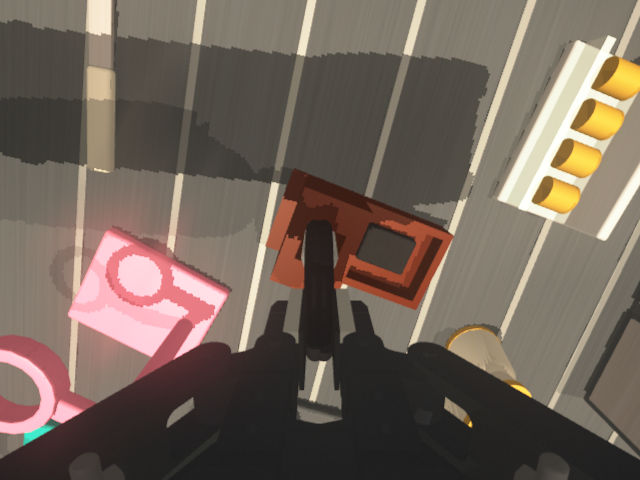

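The fingers are closed on the rim at (318,300), with 0.113 opening left. Now lifting straight up.

```bash
python3 -m creep '[{"x":-10,"y":0,"z":0,"roll":0.0,"claw":255},{"x":-25,"y":0,"z":0,"roll":0,"claw":255},{"x":-45,"y":0,"z":0,"roll":0,"claw":255},{"x":-70,"y":0,"z":0,"roll":0,"claw":255},{"x":-95,"y":0,"z":0,"roll":0,"claw":255}]'; python3 -m creep '[{"x":-25,"y":0,"z":0,"roll":0.0,"claw":255},{"x":-50,"y":0,"z":0,"roll":0,"claw":255},{"x":-70,"y":0,"z":0,"roll":0,"claw":255},{"x":-75,"y":0,"z":0,"roll":0,"claw":255},{"x":-75,"y":0,"z":0,"roll":0,"claw":255}]'; python3 - <<'E'
from st import *
delta((.553,-.231,.3))
for n in('scene','side'):
    c=optics.camera(n);pickle.dump(c,open(n+'1.pkl','wb'));cv2.imwrite(f'pics/{n}1.png',c['color'][:,:,::-1])
wrist('w4')
a=cv2.imread('pics/scene1.png')[120:320,180:380];b=cv2.imread('pics/side1.png')[100:300,230:430]
cv2.imwrite('pics/j1.png',cv2.resize(np.hstack([a,b]),None,fx=2,fy=2,interpolation=cv2.INTER_CUBIC))
E
```

```text
time_s: 4.0
ee_pos: [0.5655, -0.0169, 0.2269]
tool_rot: [0.554, 0.439, 0.554, -0.439]
force: [0.6, -0.2, -1.0]
opening: 0.119
time_s: 4.5
ee_pos: [0.5659, -0.0169, 0.3009]
tool_rot: [0.554, 0.44, 0.554, -0.439]
force: [-0.1, 0.0, -1.6]
opening: 0.116
t 4.5 p [ 0.5659 -0.0169  0.3009] q [ 0.47  0.22 -0.62  1.44  0.13  1.52  0.09] F [-0.1  0.  -1.6] open 0.116
toolx [ 0.001 -0.    -1.   ] tooly [0.974 0.228 0.001]
shift mm [  0.9 -61.4 205.6]
```

View pics/j1.png

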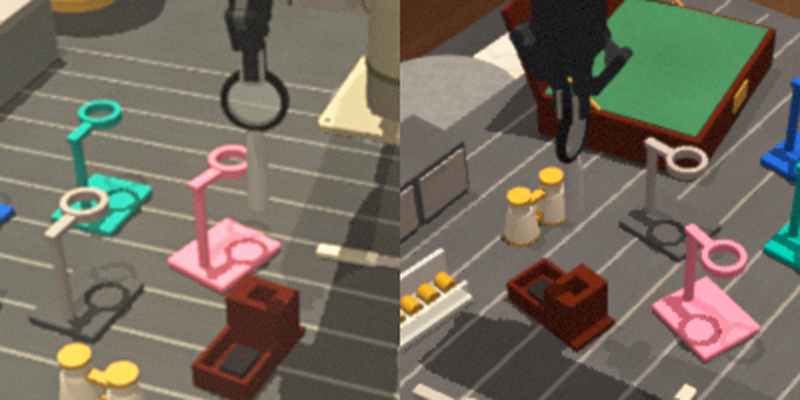

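View pics/w4.png

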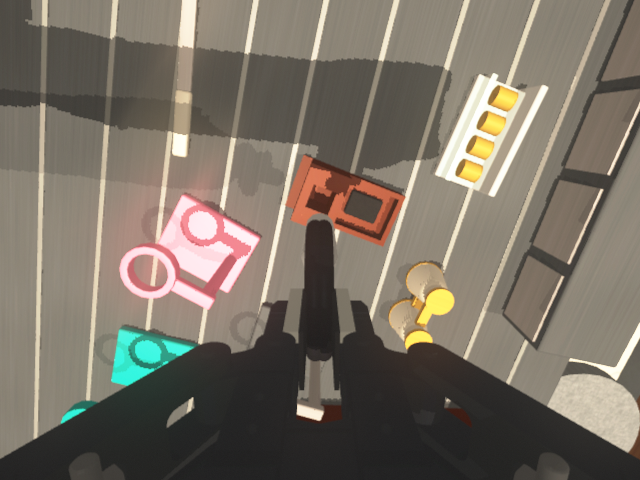

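Lifted clear: the joined view has the head at (255,100) on the left and (570,130) on the right, with the handle free below it and the well empty. Next I'll cross-check the ring against the wrist picture w1 and check the green box height.

```bash
python3 - <<'E'
from st import *
s,c,T=pickle.load(open('w1.pkl','rb'))
cv2.imwrite('pics/w1r.png',cv2.resize(c['color'][340:450,200:360,::-1],None,fx=5,fy=5,interpolation=cv2.INTER_CUBIC))
W=cloud(c,T);k=(abs(W[...,2]-.133)<.012)&(abs(W[...,0]-.56)<.09)&(abs(W[...,1]+.23)<.06)
print(k.sum(),W[k].mean(0),W[k].min(0),W[k].max(0))
_,a=pickle.load(open('scene0.pkl','rb'));_,b=pickle.load(open('side0.pkl','rb'))
for c in(a,b):
    W=cloud(c)
    for y in(-.3,-.34,-.4): 
        k=(abs(W[...,0]-.6)<.12)&(abs(W[...,1]-y)<.03);print(y,np.nanmax(W[k][:,2]))
a=pickle.load(open('scene1.pkl','rb'));b=pickle.load(open('side1.pkl','rb'))
cv2.imwrite('pics/m1.png',cv2.resize(np.hstack([a['color'][150:240,270:350,::-1],b['color'][130:220,270:350,::-1]]),None,fx=5,fy=5,interpolation=cv2.INTER_CUBIC))
E
```

```text
1237 [ 0.56039115 -0.2207559   0.13034091] [ 0.52701672 -0.25260316  0.12108622] [ 0.62103821 -0.20441733  0.13627892]
-0.3 0.07653231251089765
-0.34 0.0776087648699042
-0.4 0.07785155103054997
-0.3 0.07536660003951012
-0.34 0.07629468408859508
-0.4 0.07631327269589405
```

View pics/w1r.png

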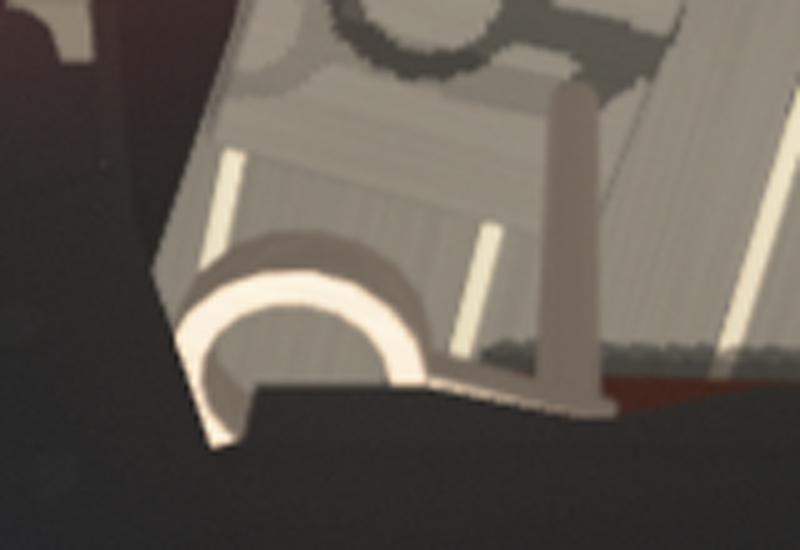

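View pics/m1.png

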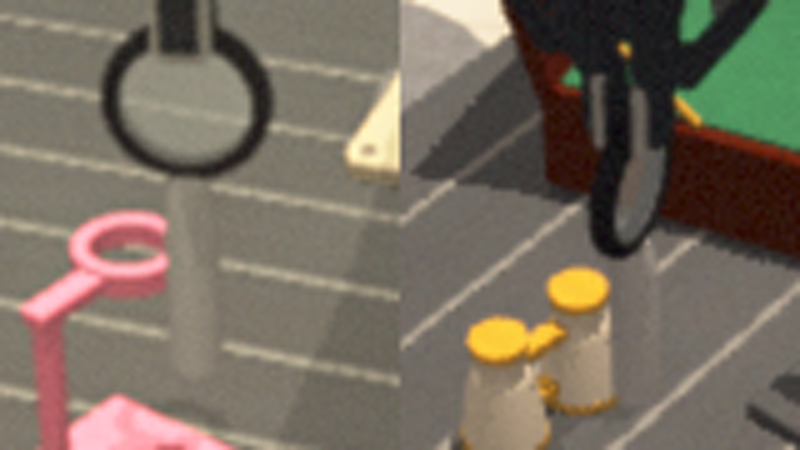

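```bash
python3 - <<'E'
from st import *
from scipy.optimize import least_squares
s,c,T=pickle.load(open('w1.pkl','rb'))
f=lambda L:np.array([rayplane(c,(200+x/5,340+y/5),.135,T)[:2] for x,y in L])
i=f([(210,380),(230,340),(300,305),(350,320),(385,380)]);o=f([(176,340),(200,300),(295,270),(380,300),(415,340),(427,375)])
r=least_squares(lambda p:np.r_[np.linalg.norm(i-p[:2],axis=1)-p[2],np.linalg.norm(o-p[:2],axis=1)-p[3]],[.55,-.23,.019,.027]);print(r.x,r.fun.round(4))
E
python3 -m creep '[{"x":-2,"y":-8,"z":28,"roll":0.0,"claw":255},{"x":-4,"y":-19,"z":68,"roll":0,"claw":255},{"x":-6,"y":-30,"z":108,"roll":0,"claw":255},{"x":-8,"y":-42,"z":150,"roll":0,"claw":255},{"x":-10,"y":-53,"z":190,"roll":0,"claw":255}]'; python3 -m creep '[{"x":0,"y":-11,"z":40,"roll":0.0,"claw":255},{"x":0,"y":-22,"z":80,"roll":0,"claw":255},{"x":0,"y":-29,"z":105,"roll":0,"claw":255},{"x":0,"y":-31,"z":112,"roll":0,"claw":255},{"x":0,"y":-31,"z":112,"roll":0,"claw":255}]'; python3 - <<'E'
from st import *
delta((.553,-.231,.3))
wrist('w5')
E
```

```text
[ 0.5547546  -0.23215281  0.01749038  0.02599763] [ 0.0004 -0.0012  0.0003  0.0004  0.0001 -0.0001  0.0007  0.0001 -0.0004
 -0.0003  0.0001]
time_s: 5.15
ee_pos: [0.5566, -0.216, 0.3091]
tool_rot: [0.554, 0.439, 0.554, -0.44]
force: [0.4, 0.4, -0.5]
opening: 0.119
time_s: 5.65
ee_pos: [0.5522, -0.331, 0.3087]
tool_rot: [0.553, 0.44, 0.554, -0.44]
force: [0.3, 0.3, -2.4]
opening: 0.117
t 5.65 p [ 0.5522 -0.331   0.3087] q [ 0.77  0.38 -0.44  1.21  0.16  1.59  0.6 ] F [ 0.3  0.3 -2.4] open 0.117
toolx [-0.002  0.001 -1.   ] tooly [ 0.974  0.226 -0.001]
shift mm [  8.8  23.4 -97.2]
```

View pics/w5.png

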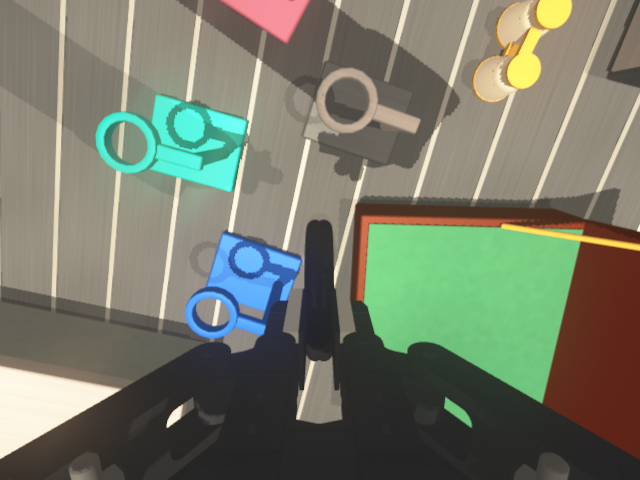

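The wide ring is in full view at (347,100). The head in the fingers is at (318,290).

```bash
python3 - <<'E'
from st import *
from scipy.optimize import least_squares
s,c,T=pickle.load(open('w5.pkl','rb'));W=cloud(c,T);C=c['color'].astype(int)
k=np.zeros((480,640),bool);k[55:145,305:430]=1
k&=(W[...,2]>.115)
lab=cv2.connectedComponents(k.astype(np.uint8))
cs,h=cv2.findContours(k.astype(np.uint8),cv2.RETR_CCOMP,cv2.CHAIN_APPROX_NONE)
for q,hh in zip(cs,h[0]):
    if len(q)>40: print(hh,len(q), cv2.fitEllipse(q), 'hole' if hh[3]>=0 else 'outer')
P=W[k];print(k.sum(),P.mean(0),np.percentile(P[:,2],[5,50,95]))
hole=max([q for q,hh in zip(cs,h[0]) if hh[3]>=0],key=len)
e=cv2.fitEllipse(hole);print(rayplane(c,e[0],.135,T),rayplane(c,e[0],.128,T))
pts=np.array([rayplane(c,p[0],.135,T)[:2] for p in max([q for q,hh in zip(cs,h[0]) if hh[3]<0],key=len)])
m=[0.555,-.232]
sel=pts[(pts[:,0]<.560)]
r=least_squares(lambda p:np.linalg.norm(sel-p[:2],axis=1)-p[2],[.55,-.23,.027],loss='soft_l1',f_scale=.001);print(r.x,len(sel))
cv2.imwrite('pics/w5r.png',cv2.resize(c['color'][50:150,295:430,::-1],None,fx=5,fy=5,interpolation=cv2.INTER_CUBIC))
E
```

```text
[-1 -1  1 -1] 263 ((357.7673034667969, 104.7577133178711), (60.184242248535156, 105.19927978515625), 111.77740478515625) outer
[ 8  6 -1  0] 124 ((345.270751953125, 101.32810974121094), (42.9426155090332, 45.395503997802734), 3.714247703552246) hole
2500 [ 0.56832053 -0.23317332  0.13313331] [0.12972421 0.13377139 0.13557461]
[ 0.55321915 -0.23312146  0.135     ] [ 0.55355487 -0.23256322  0.128     ]
[ 0.55370295 -0.23275247  0.02622327] 104
```

View pics/w5r.png

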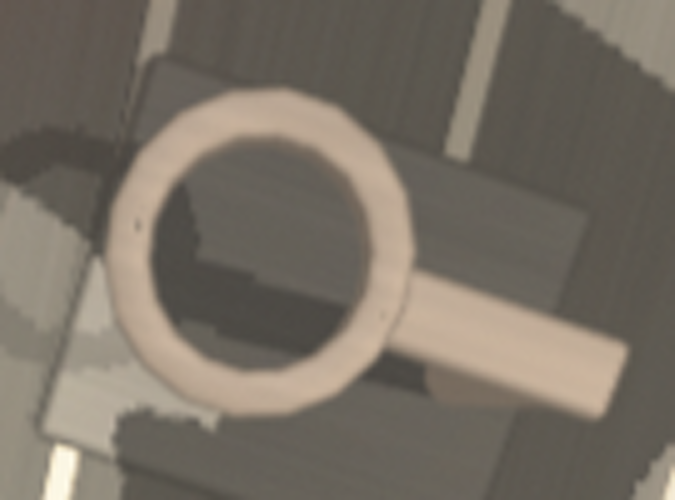

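```bash
python3 -c "
from st import *
delta((.554,-.2325,.309))"; python3 -m creep '[{"x":0,"y":7,"z":-28,"roll":0.0,"claw":255},{"x":0,"y":15,"z":-60,"roll":0,"claw":255},{"x":0,"y":22,"z":-87,"roll":0,"claw":255},{"x":0,"y":24,"z":-96,"roll":0,"claw":255},{"x":0,"y":24,"z":-96,"roll":0,"claw":255}]'; python3 - <<'E'
from st import *
delta((.554,-.2325,.3))
L=[]
for n,x,y in(('scene',170,110),('side',320,60)):
    c=optics.camera(n);pickle.dump(c,open(n+'2.pkl','wb'))
    L.append(cv2.resize(c['color'][y:y+150,x:x+100,::-1],None,fx=4,fy=4,interpolation=cv2.INTER_CUBIC))
cv2.imwrite('pics/m2.png',np.hstack(L))
E
```

```text
t 5.7 p [ 0.5528 -0.3293  0.3092] q [ 0.77  0.38 -0.44  1.21  0.16  1.59  0.6 ] F [ 0.2  0.8 -1.4] open 0.118
toolx [-0.001  0.001 -1.   ] tooly [ 0.974  0.228 -0.001]
shift mm [  0.3  23.3 -94. ]
time_s: 6.2
ee_pos: [0.5547, -0.2281, 0.3106]
tool_rot: [0.555, 0.438, 0.555, -0.438]
force: [0.4, -0.6, -2.0]
opening: 0.117
t 6.2 p [ 0.5547 -0.2281  0.3106] q [ 0.7   0.28 -0.49  1.33  0.13  1.56  0.46] F [ 0.4 -0.6 -2. ] open 0.117
toolx [ 0.001 -0.    -1.   ] tooly [0.973 0.233 0.001]
shift mm [10.6 -1.8  4.1]
```

View pics/m2.png

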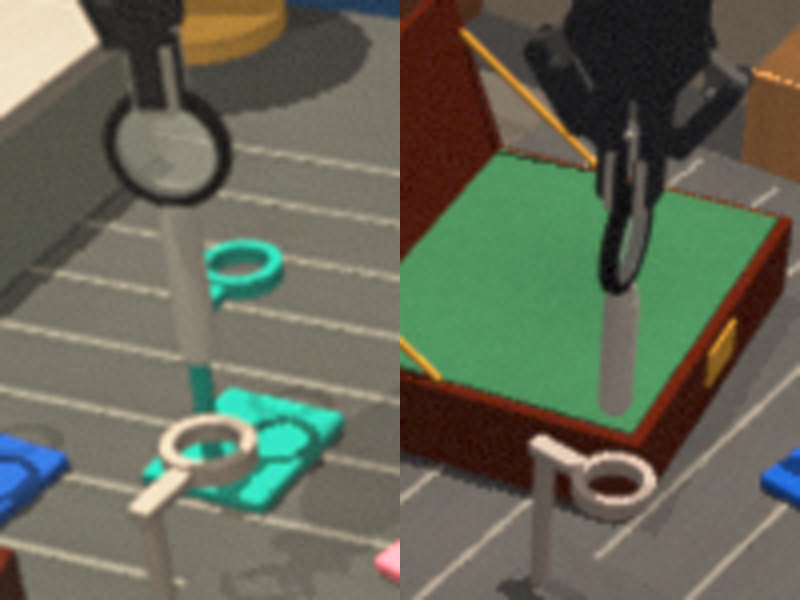

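```bash
python3 - <<'E'
from st import *
delta((.554,-.2325,.3))
a=pickle.load(open('scene2.pkl','rb'));b=pickle.load(open('side2.pkl','rb'))
h,_=twoview(a,(212,146.7),b,(377,119.5));t,_=twoview(a,(220,199.2),b,(373.8,162));rg,_=twoview(a,(221.8,221),b,(373.6,179.8))
print(h,t,rg,h-t,np.linalg.norm(h-t))
for c in(a,b):
    print(proj(c,h),proj(c,h-[0,0,.125]))
E
```

```text
t 6.3 p [ 0.5542 -0.2316  0.3101] q [ 0.7   0.28 -0.49  1.33  0.13  1.56  0.46] F [-0.9 -0.4 -0.9] open 0.115
toolx [-0.    -0.001 -1.   ] tooly [ 0.974  0.228 -0.   ]
shift mm [10.1 -0.4  0.8]
[ 0.55182401 -0.23101126  0.31325185] [ 0.55265758 -0.23070406  0.18892883] [ 0.55195451 -0.2348426   0.13011988] [-0.00083357 -0.0003072   0.12432302] 0.12432619530167544
[211.93435729 146.6160904 ] [220.01514366 199.14441074]
[376.96168884 119.58331389] [374.07656851 162.38397336]
```

```bash
python3 -m creep '[{"x":12,"y":-0.5,"z":1,"roll":0.0,"claw":255},{"x":26,"y":-0.5,"z":1,"roll":0,"claw":255},{"x":40,"y":-0.5,"z":1,"roll":0,"claw":255},{"x":48,"y":-0.5,"z":1,"roll":0,"claw":255},{"x":50,"y":-0.5,"z":1,"roll":0,"claw":255}]'; python3 - <<'E'
from st import *
L=[]
for n,x,y in(('scene',170,110),('side',320,60)):
    c=optics.camera(n);pickle.dump(c,open(n+'3.pkl','wb'))
    L.append(cv2.resize(c['color'][y:y+150,x:x+100,::-1],None,fx=4,fy=4,interpolation=cv2.INTER_CUBIC))
cv2.imwrite('pics/m3.png',np.hstack(L))
delta((.554,-.233,.16))
E
```

```text
time_s: 6.8
ee_pos: [0.5533, -0.2324, 0.2583]
tool_rot: [0.553, 0.439, 0.555, -0.44]
force: [-0.6, 0.5, -1.3]
opening: 0.119
t 6.9 p [ 0.5539 -0.2323  0.2598] q [ 0.71  0.29 -0.49  1.42  0.14  1.46  0.45] F [ 0.1 -0.5 -0.9] open 0.117
toolx [-0.  0. -1.] tooly [ 0.974  0.228 -0.   ]
shift mm [99.8 -0.   0.7]
```

View pics/m3.png

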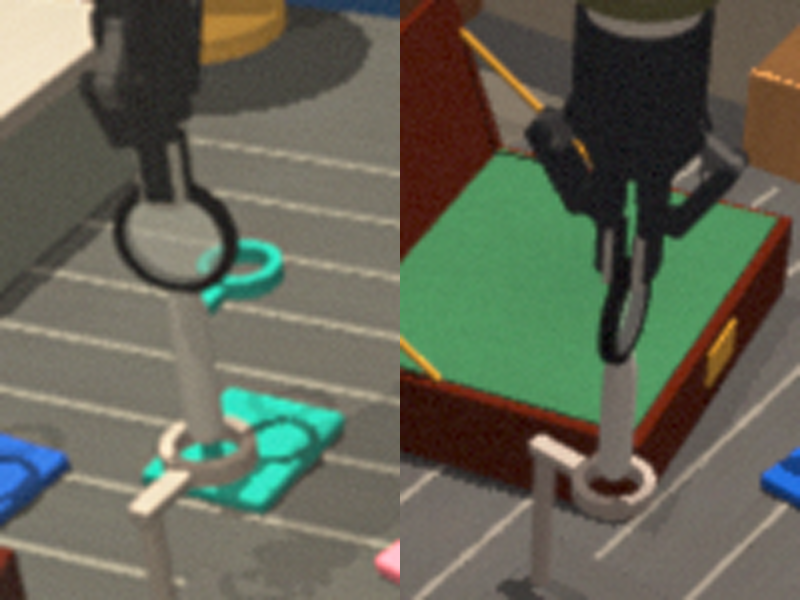

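The handle tip is at the ring mouth and centred in both views: (207,445) against a ring centre of (207,447), and (615,475) against (614,482). Lowering on.

```bash
python3 -m creep '[{"x":15,"y":0,"z":0.5,"roll":0.0,"claw":255},{"x":32,"y":0,"z":0.5,"roll":0,"claw":255},{"x":50,"y":0,"z":0.5,"roll":0,"claw":255},{"x":66,"y":0,"z":0.5,"roll":0,"claw":255},{"x":75,"y":0,"z":0.5,"roll":0,"claw":255}]'; python3 -m creep '[{"x":6,"y":0,"z":0,"roll":0.0,"claw":255},{"x":10,"y":0,"z":0,"roll":0,"claw":255},{"x":13,"y":0,"z":0,"roll":0,"claw":255},{"x":16,"y":0,"z":0,"roll":0,"claw":255},{"x":16,"y":0,"z":0,"roll":0,"claw":255}]'; python3 - <<'E'
from st import *
L=[]
for n,x,y in(('scene',170,130),('side',320,90)):
    c=optics.camera(n);pickle.dump(c,open(n+'4.pkl','wb'))
    L.append(cv2.resize(c['color'][y:y+150,x:x+100,::-1],None,fx=4,fy=4,interpolation=cv2.INTER_CUBIC))
cv2.imwrite('pics/m4.png',np.hstack(L))
delta((.554,-.233,.16))
E
```

```text
time_s: 7.4
ee_pos: [0.5536, -0.2327, 0.1832]
tool_rot: [0.554, 0.439, 0.555, -0.439]
force: [0.4, -1.0, -1.7]
opening: 0.114
time_s: 7.9
ee_pos: [0.5541, -0.2328, 0.169]
tool_rot: [0.554, 0.439, 0.554, -0.439]
force: [-0.2, 0.4, -1.4]
opening: 0.115
t 8.0 p [ 0.5543 -0.2328  0.1694] q [ 0.71  0.34 -0.48  1.56  0.16  1.28  0.44] F [ 0.3 -0.9 -1.5] open 0.113
toolx [ 0. -0. -1.] tooly [0.974 0.228 0.   ]
shift mm [ 9.4 -0.3  0.1]
```

View pics/m4.png

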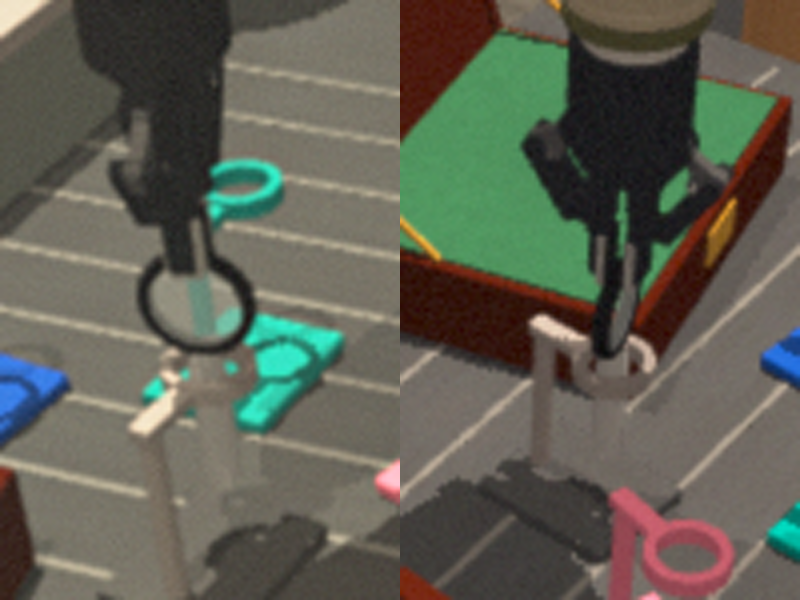

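The handle is through the ring, with the head rim at (197,345) just above it. I'll creep down until the force shows contact.

```bash
python3 -m creep '[{"x":2,"y":0,"z":0,"roll":0.0,"claw":255},{"x":4,"y":0,"z":0,"roll":0,"claw":255},{"x":6,"y":0,"z":0,"roll":0,"claw":255},{"x":7,"y":0,"z":0,"roll":0,"claw":255},{"x":7,"y":0,"z":0,"roll":0,"claw":255}]';  python3 -m creep '[{"x":0.5,"y":0,"z":0,"roll":0.0,"claw":255},{"x":1,"y":0,"z":0,"roll":0,"claw":255},{"x":1.5,"y":0,"z":0,"roll":0,"claw":255},{"x":1.5,"y":0,"z":0,"roll":0,"claw":255}]'
```

```text
time_s: 8.5
ee_pos: [0.554, -0.2328, 0.1619]
tool_rot: [0.554, 0.439, 0.554, -0.439]
force: [-1.0, 0.1, -2.3]
opening: 0.116
time_s: 8.9
ee_pos: [0.5541, -0.2328, 0.1606]
tool_rot: [0.554, 0.439, 0.554, -0.439]
force: [0.4, 0.4, -1.5]
opening: 0.121
```

```bash
python3 -m creep '[{"x":0.5,"y":0,"z":0,"roll":0.0,"claw":255},{"x":1,"y":0,"z":0,"roll":0,"claw":255},{"x":1,"y":0,"z":0,"roll":0,"claw":255}]';  python3 -m creep '[{"x":0.5,"y":0,"z":0,"roll":0.0,"claw":255},{"x":1,"y":0,"z":0,"roll":0,"claw":255},{"x":1,"y":0,"z":0,"roll":0,"claw":255}]';  python3 -m creep '[{"x":0.5,"y":0,"z":0,"roll":0.0,"claw":255},{"x":1,"y":0,"z":0,"roll":0,"claw":255},{"x":1,"y":0,"z":0,"roll":0,"claw":255}]'
```

```text
time_s: 9.2
ee_pos: [0.5541, -0.2328, 0.1595]
tool_rot: [0.554, 0.439, 0.554, -0.439]
force: [0.2, -0.1, -1.5]
opening: 0.117
time_s: 9.5
ee_pos: [0.5541, -0.2328, 0.1585]
tool_rot: [0.554, 0.439, 0.554, -0.439]
force: [0.4, 0.5, -1.9]
opening: 0.117
time_s: 9.8
ee_pos: [0.5542, -0.2328, 0.1577]
tool_rot: [0.554, 0.439, 0.554, -0.439]
force: [-1.0, 0.1, -1.4]
opening: 0.117
```

```bash
for i in 1; do python3 -m creep '[{"x":0.5,"y":0,"z":0,"roll":0.0,"claw":255},{"x":1,"y":0,"z":0,"roll":0,"claw":255},{"x":1,"y":0,"z":0,"roll":0,"claw":255}]'; done; python3 -m creep '[{"x":0.5,"y":0,"z":0,"roll":0.0,"claw":255},{"x":1,"y":0,"z":0,"roll":0,"claw":255},{"x":1,"y":0,"z":0,"roll":0,"claw":255}]';python3 - <<'E'
from st import *
L=[]
for n,x,y in(('scene',180,160),('side',335,110)):
    c=optics.camera(n);pickle.dump(c,open(n+'5.pkl','wb'))
    L.append(cv2.resize(c['color'][y:y+100,x:x+66,::-1],None,fx=6,fy=6,interpolation=cv2.INTER_CUBIC))
cv2.imwrite('pics/m5.png',np.hstack(L))
delta((.554,-.233,.16))
E
```

```text
time_s: 10.1
ee_pos: [0.5544, -0.2328, 0.1572]
tool_rot: [0.554, 0.439, 0.554, -0.439]
force: [-1.4, 0.6, 4.5]
opening: 0.111
time_s: 10.4
ee_pos: [0.5547, -0.2327, 0.1569]
tool_rot: [0.555, 0.439, 0.554, -0.439]
force: [-3.2, 1.6, 10.1]
opening: 0.121
t 10.5 p [ 0.5547 -0.2327  0.1569] q [ 0.71  0.35 -0.48  1.57  0.17  1.26  0.43] F [-3.   2.  10.1] open 0.117
toolx [ 0.001 -0.001 -1.   ] tooly [0.974 0.228 0.001]
shift mm [-3.1 -0.7  0.2]
```

View pics/m5.png

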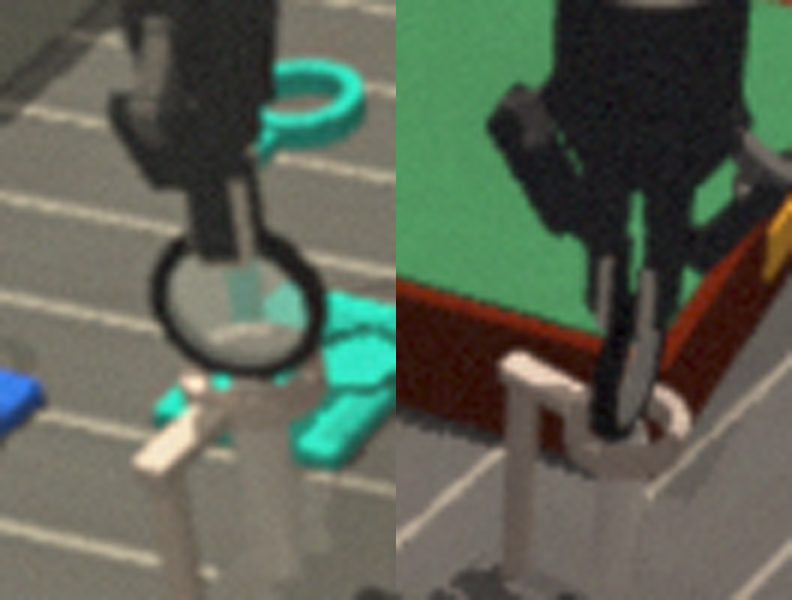

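Contact came at about the expected height (10 N), and the rim sits in the ring at (240,370). I'll ease back 1.5 mm, open slowly, then back straight up.

```bash
python3 -m creep '[{"x":-1,"y":0,"z":0,"roll":0.0,"claw":255},{"x":-1.5,"y":0,"z":0,"roll":0,"claw":255},{"x":-1.5,"y":0,"z":0,"roll":0,"claw":255}]';  python3 -m creep '[{"x":0,"y":0,"z":0,"roll":0.0,"claw":215},{"x":0,"y":0,"z":0,"roll":0,"claw":205},{"x":0,"y":0,"z":0,"roll":0,"claw":190},{"x":0,"y":0,"z":0,"roll":0,"claw":170},{"x":0,"y":0,"z":0,"roll":0,"claw":150}]'; python3 -m creep '[{"x":0,"y":0,"z":0,"roll":0.0,"claw":120},{"x":0,"y":0,"z":0,"roll":0,"claw":100},{"x":0,"y":0,"z":0,"roll":0,"claw":100}]';python3 - <<'E'
from st import *
wrist('w6')
L=[]
for n,x,y in(('scene',180,160),('side',335,110)):
    c=optics.camera(n)
    L.append(cv2.resize(c['color'][y:y+100,x:x+66,::-1],None,fx=6,fy=6,interpolation=cv2.INTER_CUBIC))
cv2.imwrite('pics/m6.png',np.hstack(L))
E
```

```text
time_s: 10.8
ee_pos: [0.5543, -0.2328, 0.1573]
tool_rot: [0.554, 0.439, 0.554, -0.439]
force: [-0.7, 0.9, 3.8]
opening: 0.119
time_s: 11.3
ee_pos: [0.5541, -0.2329, 0.157]
tool_rot: [0.554, 0.439, 0.554, -0.439]
force: [0.2, -0.4, 1.2]
opening: 0.412
time_s: 11.6
ee_pos: [0.5541, -0.2328, 0.1571]
tool_rot: [0.554, 0.439, 0.554, -0.439]
force: [0.3, 0.5, 0.0]
opening: 0.608
```

View pics/m6.png

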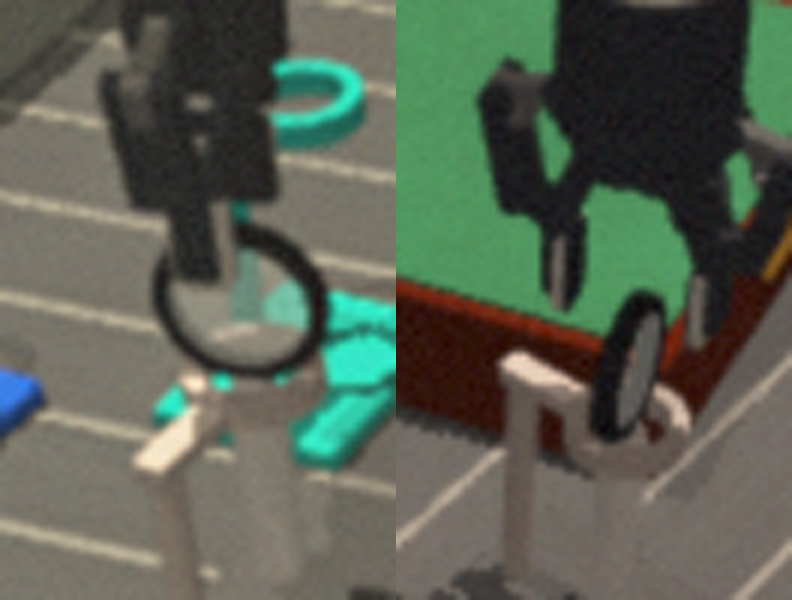

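View pics/w6.png

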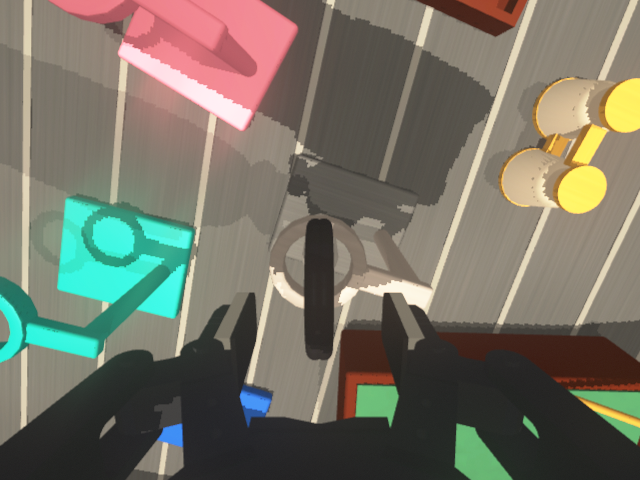

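The fingers are clear on both sides. In the wrist view the rim stands upright at (318,290), centred across the ring. Backing up.

```bash
python3 -m creep '[{"x":-15,"y":0,"z":0,"roll":0.0,"claw":100},{"x":-35,"y":0,"z":0,"roll":0,"claw":100},{"x":-65,"y":0,"z":0,"roll":0,"claw":100},{"x":-95,"y":0,"z":0,"roll":0,"claw":100},{"x":-120,"y":0,"z":0,"roll":0,"claw":100}]'; python3 -m creep '[{"x":-20,"y":0,"z":0,"roll":0.0,"claw":100},{"x":-20,"y":0,"z":20,"roll":0,"claw":100},{"x":-20,"y":0,"z":50,"roll":0,"claw":100},{"x":-20,"y":0,"z":80,"roll":0,"claw":100},{"x":-20,"y":0,"z":80,"roll":0,"claw":100}]'; python3 -m creep '[{"x":0,"y":0,"z":0,"roll":0.0,"claw":100},{"x":0,"y":0,"z":0,"roll":0,"claw":100},{"x":0,"y":0,"z":0,"roll":0,"claw":100}]';python3 - <<'E'
from st import *
s,c,T=wrist('w7');W=cloud(c,T)
k=(abs(W[...,0]-.554)<.04)&(abs(W[...,1]+.233)<.05)&(W[...,2]>.142)&(W[...,2]<.21)&(c['color'].max(-1)<110)
p=W[k];print('head wrist',len(p),(p.min(0)+p.max(0))/2,p.max(0)[2])
L=[]
for n,x,y in(('scene',180,160),('side',335,110)):
    c=optics.camera(n);pickle.dump(c,open(n+'7.pkl','wb'))
    L.append(cv2.resize(c['color'][y:y+100,x:x+66,::-1],None,fx=6,fy=6,interpolation=cv2.INTER_CUBIC))
    cv2.imwrite(f'pics/{n}7.png',c['color'][:,:,::-1])
cv2.imwrite('pics/m7.png',np.hstack(L))
delta((.554,-.233,.3))
E
```

```text
time_s: 12.25
ee_pos: [0.5544, -0.2328, 0.2803]
tool_rot: [0.555, 0.439, 0.553, -0.439]
force: [-0.6, 0.4, -0.3]
opening: 0.601
time_s: 12.75
ee_pos: [0.5715, -0.3154, 0.2972]
tool_rot: [0.553, 0.44, 0.553, -0.441]
force: [0.3, -0.8, -0.3]
opening: 0.609
time_s: 13.05
ee_pos: [0.5726, -0.3095, 0.2979]
tool_rot: [0.555, 0.439, 0.554, -0.439]
force: [0.6, -0.4, 0.9]
opening: 0.609
head wrist 1443 [ 0.55447696 -0.23237598  0.18122767] 0.196079459915311
t 13.2 p [ 0.5724 -0.3101  0.2976] q [ 0.74  0.4  -0.45  1.21  0.17  1.57  0.55] F [-0.6  0.5  0.2] open 0.609
toolx [ 0. -0. -1.] tooly [0.973 0.229 0.   ]
shift mm [ -2.5  -0.3 -79.3]
```

View pics/m7.png

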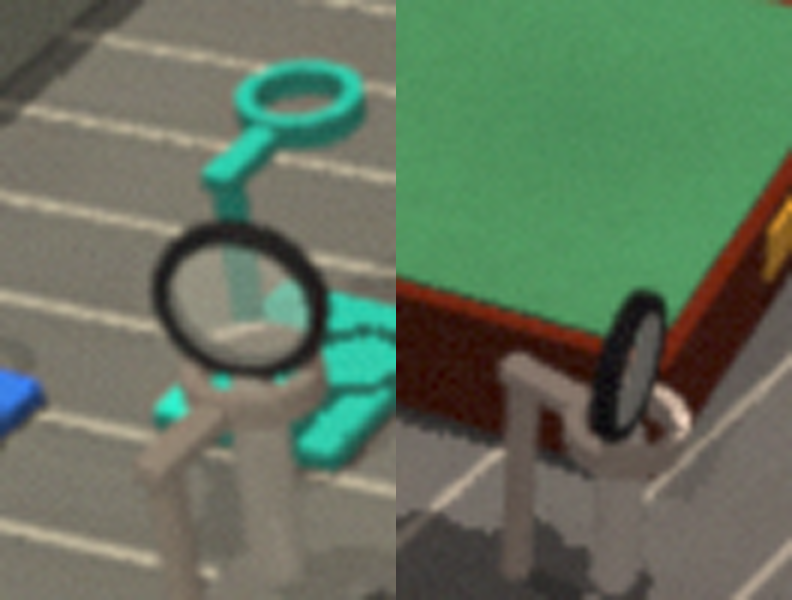

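View pics/scene7.png

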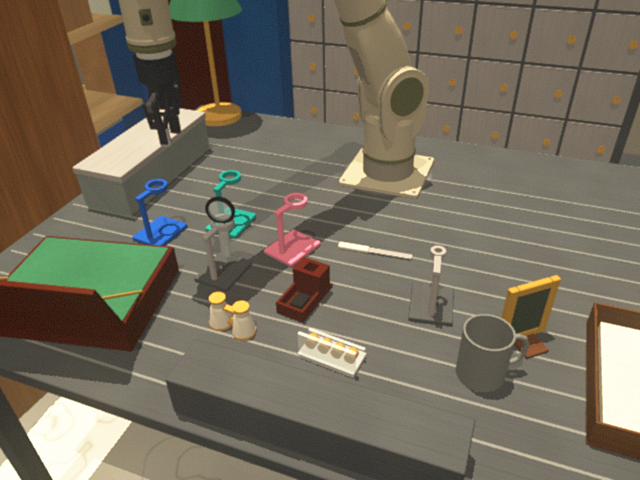

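View pics/w7.png

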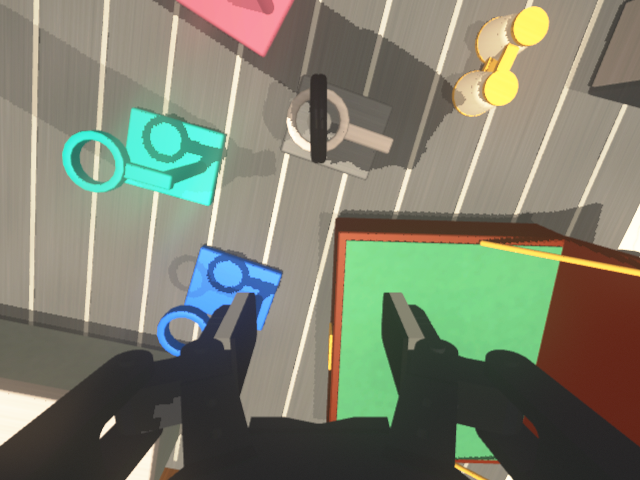

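The magnifier hangs upright in the wide ring. The rim is across the ring at (318,118) in the wrist view, with its top at 0.196 m, which puts the head centre at about 0.163 m. The scene view at (220,210) agrees, and the bystanders stand where they did.

```bash
python3 -c "
from cell import order
print(order.close_job())"
```

```text
the job is handed in; nothing more can be done
None
```

I lifted the magnifier out of the caddy and lowered it handle-first through the wide steel ring. At about 10 N of contact force I eased off, opened the fingers and backed the arm away. I handed the job in at about 13.2 s; no verdict is reported.

**Last checks:**
- **Head position:** the head centre is at about (0.5545, -0.2324) m, within 1 mm of the ring axis I measured. It is about 28 mm above the ring's top, taken from the rim's top at 0.196 m.
- **Hang:** it stood upright in all three views. I judged this by eye and did not measure the lean or the handle's end after release.
- **Arm and bystanders:** the arm is clear of everything with no contact force, and the bystanders look unmoved in the scene picture; I did not measure their positions.

**Disagreement:** single-camera positions from the scene and side views differed by about 9 mm in x. I used the wrist camera's ring position instead, where two pictures agreed within about 2 mm, and confirmed it by eye with the handle's end at the ring's mouth.

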